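Hotplate surface temperature check with a contact thermometer

ROBOT

A 7-joint arm with a two-finger parallel gripper is mounted at the origin on the work surface. World frame = base frame: x ahead of the robot, y to its left, z up, the work surface at z = 0. Lengths are in m, angles in degrees, forces in N, time in s.
With the tool pointing down it reaches from about 0.4 to 0.85 m from the base axis. Payload 6.9 kg.
Tool frame: the origin (TCP) lies midway between the tips of the shut fingers; the grasp point (between the pads) lies 19 mm behind it; z points along the fingers, y is the line along which they close (so a half turn about z gives the same grasp; the last joint's range is limited). The gripper opens to 85 mm and grips with 20 to 120 N. Pads are 22 mm wide; open, the fingers measure 114 mm over their backs; the gripper's body (76 mm by 85 mm) begins 54 mm behind the grasp point. The pads swing forward as they close: fully open they stand 13 mm farther back than shut.
Start: joints at [70.904, 29.078, -13.613, 85.955, 7.202, 65.827, -8.869], TCP at [0.266, -0.566, 0.231] pointing down, gripper open.
Joint ranges: [-176.47, 176.47], [-13.61, 117.27], [-81.72, 77.17], [0.22, 143.17], [-87.28, 267.28], [10, 112.55], [-165.47, 165.47]. Speed limits (degrees/s): [136.94, 136.94, 180, 180, 180, 180, 180].

INTERFACE

Orientations are given as [roll, pitch, yaw] about the fixed x, y, z axes, in that order (R = Rz(yaw) Ry(pitch) Rx(roll)).
In Python, from cell import state, snapshot, get_calibration, sign_off gives the robot as it stands.
- The arm moves only by the tool servo_tool, never from a script. Its argument "moves" is a list of rows, each an object of numbers: "tx", "ty", "tz": the shift along the tool's x, y, z in mm; "roll": the turn about the tool's z in rad. A call has 1 to 20 rows; each row is the pose to reach, as a shift and turn from the pose commanded when the call began, along the tool's axes at that moment; what a row does not reach only later rows make up. A row lasts 1/8 s, in which the tool goes at most 62.5 mm and 10.7 degrees, less where a joint would pass 70% of its speed; a pose out of reach is approached as far as the arm can. A call with a gripper value outside its range is refused whole. "grip" is the finger opening in mm, from 0 to 85.4, set as the call begins (left out, the last holds). The fingers move at their own pace and stop on an object; "force" is the grip in N (left out, the last holds). Time passes only in rows, so rows that repeat a pose let the fingers close. It gives the time, the measured TCP pose, the force, the opening and the grip force at its end, in the units of the state.
- state(): the state, without advancing time (a new reading comes with each control period).
- snapshot(name): name is "side" or "top" or "wrist"; returns (picture, depth): 480x640x3 uint8, red, green, blue; 480x640 float32, m along the optical axis (not along the pixel's ray), 0 where there is no reading.
- get_calibration(name): a dict with "fx", "fy", "cx", "cy" (pixels), "dist_coeffs" ([k1, k2, p1, p2, k3] as OpenCV has them; the pictures are not rectified), "position" and "rotation" of the camera in the world. Camera axes: x right, y down, z forward; pixel columns grow to the right and rows downward; lengths in m; the calibration is good to about 2 mm. A picture is of the moment at which its call begins: read the wrist's pose just before it. get_calibration takes no time and is no camera call; for the wrist camera it gives the pose at the moment of the call.
- sign_off(): hands the job in; it is judged then, once.
The state is a dict: "time": time; "qpos": joint angles; "joint_velocities": joint speeds; "tau": joint torques, N m; "tool_pos": TCP position; "tcp_rot": TCP orientation; "wrist_force": force on the tool from outside, world axes, zero at the start; "ft_torque": the same for the moment, N m; "width": finger opening in m; "grasp_force": force on a finger pad.
Only numpy, scipy, OpenCV 4.12 (cv2) and the standard library are available. Lean on these libraries where they do the work, as an engineer would, in place of code of your own. Each camera call takes 0.05 s, during which the arm holds its last target. There are 200 camera calls.

TASK

Check the hotplate's surface temperature: first lift the steel beaker off the hotplate and set it down upright on the cork mat without dropping it, then draw the yellow contact thermometer out of its leaning stand. Hold the thermometer upright with its copper tip on the red spot that the beaker was covering, pressing lightly with about 2 newtons so that the sprung tip is pushed about half way in and never hard against its stop, and leave the other things on the bench where they are. Finish while still gripping the thermometer there, upright and pressed lightly: do not let go or put it back.

Things in the scene. Friction and masses are not known exactly. Their poses are not given: they have to be found in the camera images.
- hotplate: fixed hotplate, blue housing 250 (x) x 200 (y) mm, black front panel with two knobs facing its -x; origin under its centre on the bench, z up. Its level square white top plate is 180 x 180 mm, centred 25 mm towards +x from the origin, its surface 85 mm above the origin
- mark: flat red round spot, 24 mm across, on the hotplate's top plate; origin at its centre on the plate's surface. At the start the beaker stands over it and hides it (beaker centre within about 12 mm of the spot's centre)
- beaker: loose open round stainless steel beaker, 52 mm outer diameter, straight 3 mm walls, 70 mm tall, about 110 g; origin at the centre of its underside, z up its axis
- mat: fixed square cork mat, 130 x 130 mm, 6 mm thick; origin at the centre of its underside on the bench, sides along its x and y. It lies to one side of the hotplate, the stand to the other; which is which varies
- stand: fixed thermometer stand: dark steel base 120 (x) x 90 (y) x 12 mm and a blue square tube 38 mm wide leaning 25 degrees (0.436 rad) from upright, top towards the stand's -x (roughly to the robot). Origin under the base's centre; centre of the tube's mouth at (-20, 0, 95) mm; bore 17 mm square, 72 mm deep along the tube
- probe: loose contact thermometer, 150 g. Origin: tip face, tip fully out; z runs up to the handle's end. z 70-160 mm: yellow handle 24 mm square, sides along x and y (grip here, balance at 100); 62-70: black collar 36 mm square; 16-62: steel stem 14 mm square; below: copper tip. Starts with stem in the stand's tube, collar on its mouth, y axis level, along the stand's y; draws out 65 mm along its own z
- probe_tip (a joint): how far the spring-loaded copper tip is pushed into the stem, m: 0 fully out, 0.012 at its stop; the spring gives 0.3 N per mm (2 N at about 6.5 mm)
- tip_face (a point): centre of the flat copper sensing face, 10 mm across, at the probe's lower end; it moves with the sprung tip
- petri: bystander: loose glass petri dish with a blue base, 76 mm across, 15 mm high, beyond the mat or stand; origin at the centre of its underside
- pencil: bystander: loose black pencil, 160 mm long, 8 mm thick, lying beyond the mat or stand (origin at the middle of its underside)
- amber: bystander: loose amber bottle, 60 mm across, 120 mm tall, beyond the hotplate; origin at the centre of its underside
- flask: bystander: loose green-tinted conical flask, 72 mm across, 108 mm tall, beyond the hotplate; origin at the centre of its underside
- crucible: bystander: loose small white crucible, 44 mm across, 34 mm tall, far left; origin at the centre of its underside
- mass_piece: bystander: loose brass balance weight, 34 mm across, 46 mm tall, far right; origin at the centre of its underside
Mind the look-alikes: they are no part of the job. What is shaped like the probe but turquoise is not meant.

How it is judged (in metres and radians):
On the way, in this order (a step that is already met when the one before it is completed fails the run):
1. the beaker stands upright on the cork mat, let go (x of beaker in the frame of mat between -0.045 and 0.045 m and y of beaker in the frame of mat between -0.045 and 0.045 m and angle between beaker's own z axis and vertical below 0.1 rad and contact force between beaker and mat above 0.2 N and contact force between the fingers and beaker below 0.05 N and linear speed of beaker below 0.05 m/s), for 0.2 s.
2. the thermometer is drawn clear of its stand, held by the gripper (contact force between the fingers and probe above 2 N and contact force between probe and stand below 0.05 N and distance between tip_face and stand above 0.12 m), for 0.1 s.
3. the upright thermometer's tip is pressed lightly on the red spot (horizontal distance between tip_face and mark below 0.007 m and contact force between probe and hotplate between 1 and 3.3 N and angle between probe's own z axis and vertical below 0.12 rad and contact force between the fingers and probe above 2 N and contact force between probe and stand below 0.05 N and linear speed of probe below 0.03 m/s), for 0.5 s.
At the end, for the whole second after the job is handed in: Thermometer gripped at rest, upright within 0.12 rad, tip centre within 7 mm of the spot centre, pressing the hotplate with 1.0 to 3.3 N, clear of its stand; beaker let go, at rest upright (0.1 rad) on the mat, within 45 mm of its centre along each side (all of step 1 and all of step 3); the arm keeps its last pose, push and grip.
It fails at once if the thermometer is pressed hard on the hotplate (over 8 N) (contact force between probe and hotplate above 8 N).
It fails at once if the beaker is tipped over (angle between beaker's own z axis and vertical above 0.6 rad).
It fails at once if the beaker is dropped (falling free, over 0.7 m/s) (linear speed of beaker above 0.7 m/s and contact force between the fingers and beaker below 0.05 N).
It fails at once if the thermometer is dropped (falling free, over 0.7 m/s) (linear speed of probe above 0.7 m/s and contact force between the fingers and probe below 0.05 N).
It fails at once if another thing on the bench is pushed over 30 mm from its place (distance of any of petri, pencil, amber, flask, crucible, mass_piece from where it was at the start of the episode above 0.03 m).
It also fails if it takes over 61 s, if anything falls off the work surface, if the arm or the gripper's body presses on something with over 40 N, if the wrist force passes 120 N, or if a joint passes its speed limit or range.

## Working session

There is one attempt and no reset: what is moved stays moved. The work goes in short steps, Python scripts to look and compute and a tool call to move; the robot and the scene stay as the last step left them, time stands still between calls to the robot, and variables do not carry over. Pictures are saved under pics/ and viewed, at most 10 in all, crops included, and the job is handed in when it is done.

Besides the shell and the picture viewer there is one more tool, called after "Call:" in YAML: its name, and indented under it one key for each argument. servo_tool: Moves the arm, as the interface text tells. Its arguments: {"type":"object","properties":{"moves":{"type":"array"},"grip":{"type":"number"},"force":{"type":"number"}},"required":["moves"]}

```bash
ls; mkdir -p pics; python3 - <<'E'
from cell import *
import cv2,numpy as np
print(state())
for n in("top","side"):
    p,d=snapshot(n); np.savez('%s0.npz'%n,p=p,d=d)
    cv2.imwrite('pics/%s0.png'%n,p[:,:,::-1]); c=get_calibration(n); print(n,c)
print(get_calibration("wrist"))
E
```

```text
pics
{'time': 0.0, 'qpos': array([ 70.90303937,  29.12648621, -13.60737273,  86.00973925,
         7.20358437,  65.8257671 ,  -8.86745465]), 'joint_velocities': array([ 0.0913812 ,  0.08542666, -0.02559141, -0.03119167, -0.03619362,
       -0.0294036 , -0.04361897]), 'tau': array([ 5.26655549e-04, -6.20593286e+01, -2.18618363e+00, -2.49657369e+01,
        1.27930596e-02,  1.19463712e-02,  3.02310309e-05]), 'tool_pos': array([ 0.26522878, -0.56537492,  0.23041211]), 'tcp_rot': array([-1.79896982e+02,  3.97007184e-03,  2.51437742e+01]), 'wrist_force': array([-0.19822365,  0.02348374, -0.40068314]), 'ft_torque': array([-0.00087229,  0.00010692,  0.00671697]), 'grasp_force': 0.0, 'width': 0.08531480512004605}
top {'fx': 483.55230230308115, 'fy': 483.55230230308115, 'cx': 318.5975245153895, 'cy': 240.03416306679043, 'dist_coeffs': array([-0.00221373,  0.        ,  0.        ,  0.        ,  0.        ]), 'position': array([ 0.50281692, -0.00937004,  1.11703877]), 'rotation': array([-172.23720032,    0.57576526,  -90.81330072])}
side {'fx': 553.0581342378832, 'fy': 553.0581342378832, 'cx': 318.11654164126725, 'cy': 232.21333334041202, 'dist_coeffs': array([-0.00727931,  0.        ,  0.        ,  0.        ,  0.        ]), 'position': array([0.09643572, 0.51975237, 0.97689569]), 'rotation': array([-1.40010294e+02, -9.10193580e-02, -1.33309977e+02])}
{'fx': 370.66130236033655, 'fy': 370.66130236033655, 'cx': 320.490283666799, 'cy': 240.34737710098392, 'dist_coeffs': array([-0.07742833,  0.        ,  0.        ,  0.        ,  0.        ]), 'position': array([ 0.33860995, -0.53121277,  0.37272144]), 'rotation': array([ 1.61579149e+02,  5.33496601e-02, -6.48598091e+01])}
```

View pics/top0.png

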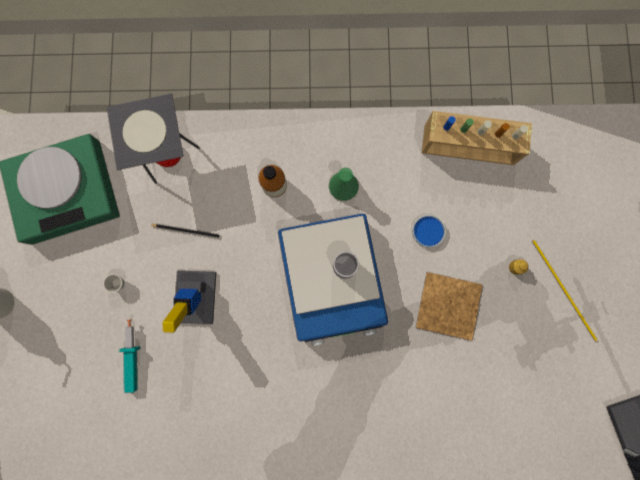

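View pics/side0.png

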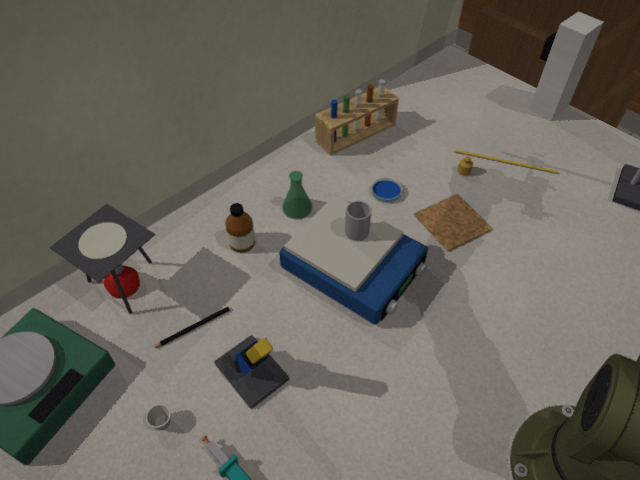

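The top view shows the beaker at (345,265) on the hotplate, the mat at (450,306), and the stand at (195,297) with its yellow handle at (176,316). The turquoise look-alike is at (130,368).

```bash
cat > h.py <<'E'
import cv2,numpy as np
from cell import *
from scipy.spatial.transform import Rotation as Ro
def rays(c,uv):
    K=np.array([[c['fx'],0,c['cx']],[0,c['fy'],c['cy']],[0,0,1]])
    n=cv2.undistortPoints(np.float64(uv).reshape(-1,1,2),K,np.array(c['dist_coeffs'])).reshape(-1,2)
    return np.c_[n,np.ones(len(n))]@Ro.from_euler('xyz',c['rotation'],degrees=True).as_matrix().T
def plane(c,uv,z):
    r=rays(c,uv);o=np.array(c['position']);return o+r*((z-o[2])/r[:,2])[:,None]
def cloud(c,d,m):
    v,u=np.nonzero(m&(d>0));r=rays(c,np.c_[u,v]);return np.array(c['position'])+r*d[v,u][:,None]
def big(m):
    n,l,s,_=cv2.connectedComponentsWithStats(m.astype(np.uint8));return l==1+np.argmax(s[1:,4])
def box(m): 
    return cv2.boxPoints(cv2.minAreaRect(np.argwhere(m)[:,::-1].astype(np.float32)))
def win(m,u0,u1,v0,v1):
    o=np.zeros_like(m);o[v0:v1,u0:u1]=m[v0:v1,u0:u1];return o
E
python3 - <<'E'
from h import *
np.set_printoptions(precision=4,suppress=True)
D={n:np.load(n+'0.npz') for n in('top','side')}
c=get_calibration('top');p,d=D['top']['p'],D['top']['d'];hsv=cv2.cvtColor(p,cv2.COLOR_RGB2HSV)
H,S,V=[hsv[...,i].astype(int) for i in range(3)]
def rect(P):
    (x,y),s,a=cv2.minAreaRect(P[:,:2].astype(np.float32));return x,y,s,a
m=big(win((H>8)&(H<25)&(S>90),400,500,255,350));print('mat',rect(plane(c,np.argwhere(m)[:,::-1],.006)))
m=big(win((S<60)&(V>120),270,395,205,350)&win(d<1.05,270,395,205,350));P=cloud(c,d,m);
q=P[(P[:,2]>.075)&(P[:,2]<.095)];print('plate',rect(q),np.median(q[:,2]))
for n in D:
    cc=get_calibration(n);pp,dd=D[n]['p'],D[n]['d'];hh=cv2.cvtColor(pp,cv2.COLOR_RGB2HSV).astype(int)
    w=(330,362,245,285) if n=='top' else (335,380,195,245)
    P=cloud(cc,dd,win(dd>0,*w));q=P[(P[:,2]>.148)&(P[:,2]<.162)];
    print(n,'beaker rim',cv2.minEnclosingCircle(q[:,:2].astype(np.float32)),len(q),q[:,2].max())
    w=(150,220,260,340) if n=='top' else (220,300,325,410)
    m=big(win((hh[...,0]>18)&(hh[...,0]<35)&(hh[...,1]>120)&(hh[...,2]>60),*w));P=cloud(cc,dd,m)
    print(n,'yellow',len(P),P.mean(0),P.min(0),P.max(0),box(m).tolist())
    t=P[P[:,2]>0];u,s,vt=np.linalg.svd(P-P.mean(0),full_matrices=False);print('axis',vt[0],s)
w=(150,225,260,335);m=big(win((V<90)&(S<110)|((H>100)&(H<130)&(S>120)),*w));m0=m
q=cloud(c,d,m);q=q[(q[:,2]<.02)&(q[:,2]>.004)];print('base',rect(q),q[:,2].mean())
E
```

```text
mat (0.4994053244590759, -0.29418736696243286, (0.1292625218629837, 0.12871646881103516), 76.26067352294922)
plate (0.59146648645401, -0.023995570838451385, (0.17919695377349854, 0.18023648858070374), 9.952617645263672) 0.08500914650593205
top beaker rim ((0.5845153331756592, -0.054934944957494736), 0.02594754658639431) 132 0.1592822128191318
top yellow 474 [0.4861 0.284  0.1559] [0.4574 0.2743 0.103 ] [0.5153 0.3024 0.191 ] [[158.15383911132812, 327.7692565917969], [178.30767822265625, 297.5384826660156], [191.0, 306.0000305175781], [170.84616088867188, 336.2308044433594]]
axis [-0.4808  0.041   0.8759] [0.6483 0.1756 0.1169]
side beaker rim ((0.5834100842475891, -0.054599642753601074), 0.027525190263986588) 183 0.15804997929567632
side yellow 377 [0.4759 0.2937 0.1633] [ 0.4547  0.2286 -0.0014] [0.568 0.302 0.19 ] [[243.2307586669922, 350.84613037109375], [264.69232177734375, 336.5384521484375], [273.30767822265625, 349.4615478515625], [251.84613037109375, 363.76922607421875]]
axis [ 0.4658  0.0087 -0.8849] [0.6353 0.1712 0.1255]
base (0.5274705290794373, 0.28439849615097046, (0.088779978454113, 0.11671464890241623), 87.2614974975586) 0.011856793941580328
```

Call:
servo_tool:
  moves:
    - {"tx":50,"ty":-33,"tz":-10,"roll":0.1}
    - {"tx":100,"ty":-65,"tz":-10,"roll":0.2}
    - {"tx":150,"ty":-98,"tz":-10,"roll":0.3}
    - {"tx":200,"ty":-130,"tz":-10,"roll":0.4}
    - {"tx":250,"ty":-163,"tz":-10,"roll":0.5}
    - {"tx":300,"ty":-195,"tz":-10,"roll":0.5}
    - {"tx":350,"ty":-227,"tz":-10,"roll":0.5}
    - {"tx":400,"ty":-259,"tz":-10,"roll":0.5}
    - {"tx":450,"ty":-291,"tz":-10,"roll":0.5}
    - {"tx":490,"ty":-316,"tz":-10,"roll":0.5}
    - {"tx":505,"ty":-326,"tz":-10,"roll":0.5}
    - {"tx":505,"ty":-326,"tz":-10,"roll":0.5}
    - {"tx":505,"ty":-326,"tz":-10,"roll":0.5}
  grip: 85

```text
time: 1.72
tool_pos: [0.5833, -0.0584, 0.2411]
tcp_rot: [179.9, 0.1, -3.6]
wrist_force: [-0.4, 0.1, -0.1]
width: 0.085
grasp_force: 0.0
```

Call:
servo_tool:
  moves:
    - {"tx":0.8,"ty":-3.5,"tz":40}
    - {"tx":0.8,"ty":-3.5,"tz":80}
    - {"tx":0.8,"ty":-3.5,"tz":115}
    - {"tx":0.8,"ty":-3.5,"tz":129}
    - {"tx":0.8,"ty":-3.5,"tz":129}
    - {"tx":0.8,"ty":-3.5,"tz":129}

```text
validation failed for argument at $.mo...
```

Call:
servo_tool:
  moves:
    - {"tz":0}
    - {"tz":0}
    - {"tz":0}
    - {"tz":0}
    - {"tz":0}
    - {"tz":0}
    - {"tz":0}
    - {"tz":0}
  grip: 40
  force: 30

```text
validation failed for argument at $.mo...
```

Call:
servo_tool:
  moves:
    - {"tx":1,"ty":-3.5,"tz":40,"roll":0}
    - {"tx":1,"ty":-3.5,"tz":80,"roll":0}
    - {"tx":1,"ty":-3.5,"tz":115,"roll":0}
    - {"tx":1,"ty":-3.5,"tz":129,"roll":0}
    - {"tx":1,"ty":-3.5,"tz":129,"roll":0}
    - {"tx":1,"ty":-3.5,"tz":129,"roll":0}

```text
time: 2.48
tool_pos: [0.5862, -0.0532, 0.1137]
tcp_rot: [180.0, -0.1, -3.5]
wrist_force: [0.6, 0.4, 0.0]
width: 0.085
grasp_force: 0.0
```

Call:
servo_tool:
  moves:
    - {"tx":-1,"ty":1,"tz":0,"roll":0}
    - {"tx":-1,"ty":1,"tz":0,"roll":0}
    - {"tx":-1,"ty":1,"tz":0,"roll":0}
    - {"tx":-1,"ty":1,"tz":0,"roll":0}
    - {"tx":-1,"ty":1,"tz":0,"roll":0}
    - {"tx":-1,"ty":1,"tz":0,"roll":0}
    - {"tx":-1,"ty":1,"tz":0,"roll":0}
    - {"tx":-1,"ty":1,"tz":0,"roll":0}
  grip: 40
  force: 30

```text
time: 3.48
tool_pos: [0.5847, -0.0538, 0.1132]
tcp_rot: [180.0, -0.1, -3.5]
wrist_force: [-1.2, -0.8, 6.3]
width: 0.0505
grasp_force: 31.6
```

Call:
servo_tool:
  moves:
    - {"tx":0,"ty":0,"tz":-15,"roll":0}
    - {"tx":0,"ty":0,"tz":-40,"roll":0}
    - {"tx":0,"ty":5,"tz":-60,"roll":0}
    - {"tx":-8,"ty":25,"tz":-60,"roll":0}
    - {"tx":-18,"ty":60,"tz":-60,"roll":0}
    - {"tx":-29,"ty":100,"tz":-60,"roll":0}
    - {"tx":-40,"ty":140,"tz":-60,"roll":0}
    - {"tx":-52,"ty":180,"tz":-60,"roll":0}
    - {"tx":-63,"ty":220,"tz":-50,"roll":0}
    - {"tx":-68,"ty":240,"tz":-30,"roll":0}
    - {"tx":-70,"ty":245,"tz":0,"roll":0}
    - {"tx":-70,"ty":245,"tz":30,"roll":0}
    - {"tx":-70,"ty":245,"tz":55,"roll":0}
    - {"tx":-70,"ty":245,"tz":68,"roll":0}
    - {"tx":-70,"ty":245,"tz":74,"roll":0}
    - {"tx":-70,"ty":245,"tz":76,"roll":0}
    - {"tx":-70,"ty":245,"tz":76,"roll":0}
    - {"tx":-70,"ty":245,"tz":76,"roll":0}

```text
time: 5.72
tool_pos: [0.4998, -0.2941, 0.037]
tcp_rot: [180.0, -0.1, -3.5]
wrist_force: [0.5, -0.2, -1.5]
width: 0.0505
grasp_force: 31.5
```

Call:
servo_tool:
  moves:
    - {"tx":0,"ty":0,"tz":1.5,"roll":0}
    - {"tx":0,"ty":0,"tz":3,"roll":0}
    - {"tx":0,"ty":0,"tz":3,"roll":0}
    - {"tx":0,"ty":0,"tz":3,"roll":0}

```text
time: 6.22
tool_pos: [0.4997, -0.294, 0.0342]
tcp_rot: [180.0, -0.0, -3.5]
wrist_force: [-2.0, 0.9, 7.8]
width: 0.0504
grasp_force: 32.3
```

Call:
servo_tool:
  moves:
    - {"tx":0,"ty":0,"tz":0,"roll":0}
    - {"tx":0,"ty":0,"tz":0,"roll":0}
    - {"tx":0,"ty":0,"tz":0,"roll":0}
    - {"tx":0,"ty":0,"tz":0,"roll":0}
    - {"tx":0,"ty":0,"tz":0,"roll":0}
    - {"tx":0,"ty":0,"tz":0,"roll":0}
  grip: 85

```text
time: 6.98
tool_pos: [0.4995, -0.2939, 0.0332]
tcp_rot: [-180.0, 0.0, -3.5]
wrist_force: [-0.5, 0.3, -0.5]
width: 0.0852
grasp_force: 0.0
```

Call:
servo_tool:
  moves:
    - {"tx":0,"ty":0,"tz":-30,"roll":0}
    - {"tx":0,"ty":0,"tz":-80,"roll":0}
    - {"tx":0,"ty":0,"tz":-140,"roll":0}
    - {"tx":0,"ty":0,"tz":-200,"roll":0}
    - {"tx":0,"ty":-40,"tz":-250,"roll":0}
    - {"tx":0,"ty":-100,"tz":-260,"roll":0}
    - {"tx":0,"ty":-160,"tz":-260,"roll":0}
    - {"tx":0,"ty":-220,"tz":-260,"roll":0}
    - {"tx":0,"ty":-280,"tz":-260,"roll":0}
    - {"tx":0,"ty":-340,"tz":-260,"roll":0}
    - {"tx":0,"ty":-400,"tz":-260,"roll":0}
    - {"tx":0,"ty":-420,"tz":-260,"roll":0}
    - {"tx":0,"ty":-420,"tz":-260,"roll":0}
    - {"tx":0,"ty":-420,"tz":-260,"roll":0}

```text
time: 8.72
tool_pos: [0.5252, 0.1238, 0.2932]
tcp_rot: [179.9, 0.0, -3.6]
wrist_force: [-0.0, -0.2, -0.2]
width: 0.085
grasp_force: 0.0
```

```bash
cat > meas.py <<'E'
from h import *
np.set_printoptions(precision=4,suppress=True)
c=get_calibration('top');p,d=snapshot('top');hsv=cv2.cvtColor(p,cv2.COLOR_RGB2HSV).astype(int)
H,S,V=hsv[...,0],hsv[...,1],hsv[...,2]
cv2.imwrite('pics/top1.png',p[:,:,::-1])
m=win(((H<8)|(H>172))&(S>120)&(V>60),270,400,205,350)
if m.any(): m=big(m);print('mark top',m.sum(),plane(c,np.argwhere(m)[:,::-1],.085).mean(0))
P=cloud(c,d,win(d>0,400,500,240,340));q=P[(P[:,2]>.069)&(P[:,2]<.083)]
if len(q): print('beaker',cv2.minEnclosingCircle(q[:,:2].astype(np.float32)))
c=get_calibration('wrist');p,d=snapshot('wrist');cv2.imwrite('pics/wrist1.png',p[:,:,::-1])
hsv=cv2.cvtColor(p,cv2.COLOR_RGB2HSV).astype(int);H,S,V=hsv[...,0],hsv[...,1],hsv[...,2]
m=((H<8)|(H>172))&(S>120)&(V>60)
if m.sum()>20: m=big(m);P=plane(c,np.argwhere(m)[:,::-1],.085);print('red wrist',m.sum(),P.mean(0))
m=(H>18)&(H<35)&(S>120)&(V>60)
if m.sum()>20:
    m=big(m);P=cloud(c,d,m);mu=P.mean(0);vt=np.linalg.svd(P-mu,full_matrices=False)[2]
    print('yellow wrist',m.sum(),mu,P.min(0),P.max(0),vt[0],box(m).tolist())
E
python3 meas.py
```

```text
mark top 87 [ 0.5908 -0.054   0.085 ]
beaker ((0.4999138414859772, -0.29427358508110046), 0.02616492658853531)
red wrist 496 [ 0.5914 -0.0536  0.085 ]
yellow wrist 3420 [0.4878 0.2843 0.1537] [ 0.3552  0.2743 -0.0011] [0.5152 0.4139 0.1885] [-0.3413 -0.0671  0.9376] [[94.62068176269531, 318.5517272949219], [135.27586364746094, 223.6896514892578], [171.36207580566406, 239.15518188476562], [130.70689392089844, 334.01727294921875]]
```

View pics/wrist1.png

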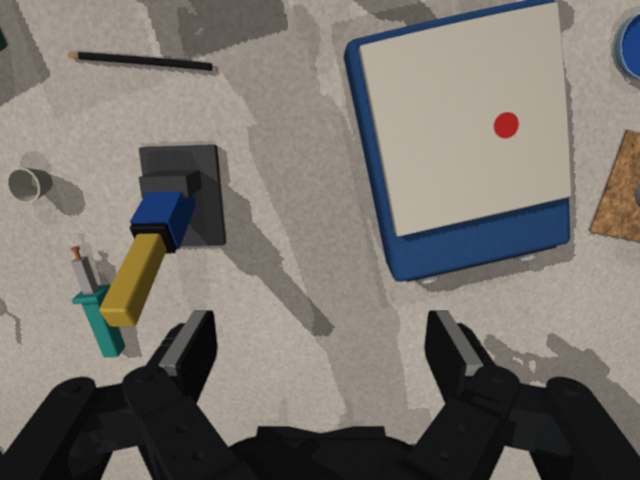

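The wrist view shows the red spot clear at (506,125) and the probe in its stand at (137,280). The beaker stands centred on the mat. Next I grasp the probe.

Call:
servo_tool:
  moves:
    - {"tx":-15,"ty":-45,"tz":0,"roll":0}
    - {"tx":-30,"ty":-90,"tz":0,"roll":0}
    - {"tx":-45,"ty":-135,"tz":0,"roll":0}
    - {"tx":-54,"ty":-159,"tz":10,"roll":0}
    - {"tx":-54,"ty":-159,"tz":30,"roll":0}
    - {"tx":-54,"ty":-159,"tz":60,"roll":0}
    - {"tx":-54,"ty":-159,"tz":100,"roll":0}
    - {"tx":-54,"ty":-159,"tz":140,"roll":0}
    - {"tx":-54,"ty":-159,"tz":160,"roll":0}
    - {"tx":-54,"ty":-159,"tz":163,"roll":0}
    - {"tx":-54,"ty":-159,"tz":163,"roll":0}
    - {"tx":-54,"ty":-159,"tz":163,"roll":0}

```text
time: 10.32
tool_pos: [0.4817, 0.2875, 0.1315]
tcp_rot: [-179.9, -0.1, -3.5]
wrist_force: [-0.5, -0.5, 0.6]
width: 0.0848
grasp_force: 0.0
```

Call:
servo_tool:
  moves:
    - {"tx":0,"ty":0,"tz":0,"roll":0}
    - {"tx":0,"ty":0,"tz":0,"roll":0}
    - {"tx":0,"ty":0,"tz":0,"roll":0}
    - {"tx":0,"ty":0,"tz":0,"roll":0}
    - {"tx":0,"ty":0,"tz":0,"roll":0}
    - {"tx":0,"ty":0,"tz":0,"roll":0}
    - {"tx":0,"ty":0,"tz":0,"roll":0}
    - {"tx":0,"ty":0,"tz":0,"roll":0}
    - {"tx":0,"ty":0,"tz":0,"roll":0}
    - {"tx":0,"ty":0,"tz":0,"roll":0}
  grip: 15
  force: 25

```text
time: 11.58
tool_pos: [0.481, 0.2875, 0.1304]
tcp_rot: [-180.0, -0.0, -3.5]
wrist_force: [-1.3, 0.1, 2.9]
width: 0.0235
grasp_force: 31.8
```

```bash
python3 - <<'E'
from h import *
s=state();print(s['tool_pos'],s['wrist_force'],s['width'],s['grasp_force'])
p,d=snapshot('wrist');cv2.imwrite('pics/w2.png',p[:,:,::-1])
E
```

```text
[0.48096104 0.28746505 0.13039743] [-1.26482361  0.05964861  2.92535783] 0.023519584575012405 31.821289658546448
```

View pics/w2.png

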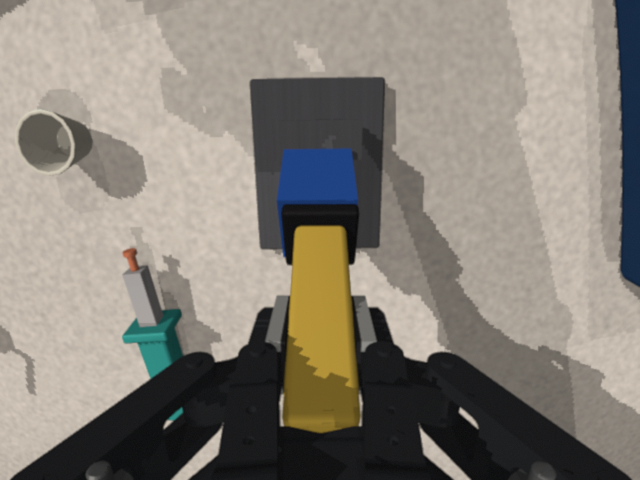

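Both pads hold the handle squarely (320,330). I'll draw it out most of the way, leaving about 10 mm of tip in the bore so I can pivot it upright against the tube mouth.

Call:
servo_tool:
  moves:
    - {"tx":-2.1,"ty":0,"tz":-4.5,"roll":0}
    - {"tx":-6.3,"ty":0,"tz":-13.6,"roll":0}
    - {"tx":-10.6,"ty":0,"tz":-22.7,"roll":0}
    - {"tx":-14.8,"ty":0,"tz":-31.7,"roll":0}
    - {"tx":-19,"ty":0,"tz":-40.8,"roll":0}
    - {"tx":-22,"ty":0,"tz":-47.1,"roll":0}
    - {"tx":-22,"ty":0,"tz":-47.1,"roll":0}
    - {"tx":-22,"ty":0,"tz":-47.1,"roll":0}
    - {"tx":-22,"ty":0,"tz":-47.1,"roll":0}

```text
time: 12.75
tool_pos: [0.459, 0.2885, 0.177]
tcp_rot: [180.0, 0.0, -3.5]
wrist_force: [1.1, 0.0, -1.1]
width: 0.0237
grasp_force: 31.5
```

```bash
cat > look.py <<'E'
from h import *
import sys
s=state();print(s['tool_pos'],s['wrist_force'],s['width'],s['grasp_force'])
np.set_printoptions(precision=4,suppress=True)
for n in ('side','wrist','top'):
    c=get_calibration(n);p,d=snapshot(n);np.savez(n+sys.argv[1],p=p,d=d)
    t=np.array(s['tool_pos'])
    P=cloud(c,d,d>0);hv=cv2.cvtColor(p,cv2.COLOR_RGB2HSV).astype(int)[d>0]
    near=(np.linalg.norm(P[:,:2]-t[:2],axis=1)<.13)
    y=near&(hv[:,0]>18)&(hv[:,0]<35)&(hv[:,1]>120)&(P[:,2]>t[2]-.06)
    if y.sum()>15:
        Q=P[y];print(n,'yellow',y.sum(),Q.mean(0),np.linalg.svd(Q-Q.mean(0),full_matrices=False)[2][0])
p=np.load('side'+sys.argv[1]+'.npz')['p']
u0,u1,v0,v1=[int(a) for a in sys.argv[2:6]]
cv2.imwrite('pics/s%s.png'%sys.argv[1],cv2.resize(p[v0:v1,u0:u1,::-1],None,fx=3,fy=3,interpolation=cv2.INTER_CUBIC))
E
python3 look.py 3 170 390 240 430
```

```text
[0.45904506 0.28848925 0.17702031] [ 1.12137328  0.02054594 -1.07148123] 0.023673538984368952 31.452847123146057
side yellow 262 [0.4428 0.2909 0.2309] [ 0.0509 -0.0797 -0.9955]
wrist yellow 13443 [0.4694 0.2878 0.2043] [-0.4149  0.0206  0.9096]
top yellow 673 [0.4656 0.2475 0.421 ] [-0.0676 -0.1512  0.9862]
```

View pics/s3.png

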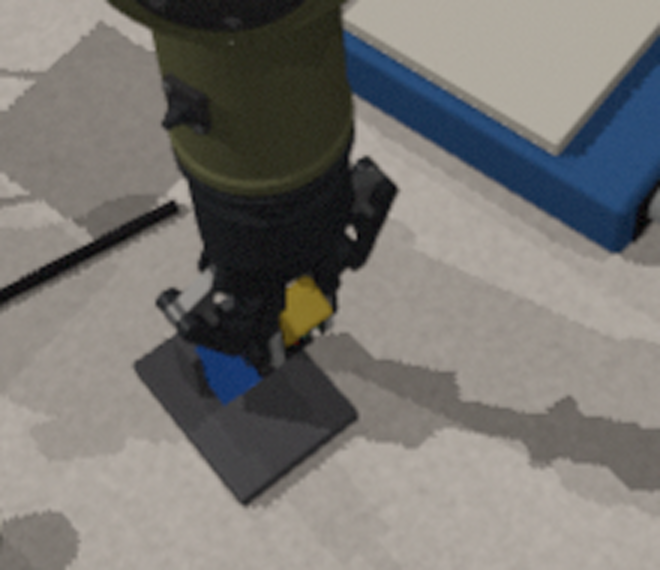

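Call:
servo_tool:
  moves:
    - {"tx":5,"ty":0,"tz":-2,"roll":0}
    - {"tx":10,"ty":0,"tz":-4,"roll":0}
    - {"tx":15,"ty":0,"tz":-5.6,"roll":0}
    - {"tx":20,"ty":0,"tz":-7,"roll":0}
    - {"tx":25,"ty":0,"tz":-8.3,"roll":0}
    - {"tx":30,"ty":0,"tz":-9.3,"roll":0}
    - {"tx":35,"ty":0,"tz":-10,"roll":0}
    - {"tx":40,"ty":0,"tz":-10.5,"roll":0}
    - {"tx":45,"ty":0,"tz":-11,"roll":0}
    - {"tx":48,"ty":0,"tz":-11,"roll":0}
    - {"tx":48,"ty":0,"tz":-11,"roll":0}
    - {"tx":48,"ty":0,"tz":-11,"roll":0}

```text
time: 14.4
tool_pos: [0.5073, 0.2856, 0.1884]
tcp_rot: [-180.0, -0.0, -3.5]
wrist_force: [-0.2, -0.7, -2.0]
width: 0.0235
grasp_force: 31.9
```

```bash
python3 look.py 4 170 390 240 430
```

```text
[0.50734895 0.28559893 0.18842059] [-0.19021756 -0.65351065 -2.00139366] 0.023458620290846412 31.889010071754456
side yellow 430 [0.4946 0.2879 0.2179] [ 0.097  0.05  -0.994]
wrist yellow 11720 [0.5147 0.285  0.2212] [ 0.1487 -0.0081 -0.9889]
top yellow 396 [0.5051 0.2338 0.5179] [ 0.0791  0.1538 -0.9849]
```

```bash
cat > tilt.py <<'E'
from h import *
s=state();t=np.array(s['tool_pos']);print(t,s['wrist_force'],s['width'],s['grasp_force'])
c=get_calibration('wrist');p,d=snapshot('wrist')
P=cloud(c,d,d>0);hv=cv2.cvtColor(p,cv2.COLOR_RGB2HSV).astype(int)[d>0]
y=(np.linalg.norm(P[:,:2]-t[:2],axis=1)<.06)&(hv[:,0]>18)&(hv[:,0]<35)&(hv[:,1]>120)
Q=P[y];A=lambda Q:np.c_[Q[:,2]-t[2],Q[:,1]-t[1],np.ones(len(Q))]
k=np.ones(len(Q),bool)
for i in range(12):
    x=np.linalg.lstsq(A(Q[k]),Q[k,0],rcond=None)[0];r=abs(Q[:,0]-A(Q)@x);k=r<max(.0012,1.5*np.median(r[k]))
print('face n',k.sum(),'z',Q[k,2].min()-t[2],Q[k,2].max()-t[2],'tilt deg (top to -x +)',-np.degrees(np.arctan(x[0])),'face yaw',np.degrees(np.arctan(x[1])),'x at tcp z',x[2])
e=Q[k];print('y mid, by z:',[(round(z,3),round(float(np.percentile(e[abs(e[:,2]-t[2]-z)<.004,1],[2,98]).mean()),4)) for z in (-.02,0,.01,.03) if (abs(e[:,2]-t[2]-z)<.004).sum()>20])
m=np.argwhere((hv[:,0]<0));cv2.imwrite('pics/w_%d.png'%(s['time']*100),p[:,:,::-1])
E
python3 tilt.py; ls pics
```

```text
[0.50721744 0.28564514 0.18848278] [ 0.17754553 -0.13214357 -1.69599386] 0.023820880279657997 31.86702847480774
face n 8161 z -0.03407912613514333 0.057350931489109414 tilt deg (top to -x +) 4.5378625203699405 face yaw 3.4391192331874567 x at tcp z 0.5195156647810422
y mid, by z: [(-0.02, 0.2846), (0, 0.2847), (0.01, 0.2848), (0.03, 0.2849)]
s3.png
s4.png
side0.png
top0.png
top1.png
w2.png
w_1455.png
wrist1.png
```

Call:
servo_tool:
  moves:
    - {"tx":3,"ty":0,"tz":0,"roll":0}
    - {"tx":6,"ty":0,"tz":0,"roll":0}
    - {"tx":8.5,"ty":0,"tz":0,"roll":0}
    - {"tx":8.5,"ty":0,"tz":0,"roll":0}
    - {"tx":8.5,"ty":0,"tz":0,"roll":0}

```text
time: 15.22
tool_pos: [0.5157, 0.2853, 0.1887]
tcp_rot: [-180.0, -0.0, -3.5]
wrist_force: [-2.8, -1.6, 3.2]
width: 0.0237
grasp_force: 32.6
```

```bash
python3 tilt.py
```

```text
[0.51565392 0.28529525 0.18868261] [-2.78111667 -1.6043194   3.19745308] 0.023694995679220347 32.64383018016815
face n 7448 z -0.035104710693377145 0.07488737670268528 tilt deg (top to -x +) 0.6389703654534284 face yaw 3.481055223112691 x at tcp z 0.5261122803579588
y mid, by z: [(-0.02, 0.2844), (0, 0.2844), (0.01, 0.2845), (0.03, 0.2846)]
```

Call:
servo_tool:
  moves:
    - {"tx":-1,"ty":0,"tz":-5,"roll":0}
    - {"tx":-1,"ty":0,"tz":-15,"roll":0}
    - {"tx":-1,"ty":0,"tz":-30,"roll":0}
    - {"tx":-1,"ty":0,"tz":-45,"roll":0}
    - {"tx":0,"ty":5,"tz":-55,"roll":0}
    - {"tx":5,"ty":20,"tz":-60,"roll":0}
    - {"tx":13,"ty":45,"tz":-60,"roll":0}
    - {"tx":23,"ty":80,"tz":-60,"roll":0}
    - {"tx":35,"ty":120,"tz":-60,"roll":0}
    - {"tx":46,"ty":160,"tz":-60,"roll":0}
    - {"tx":58,"ty":200,"tz":-60,"roll":0}
    - {"tx":70,"ty":240,"tz":-60,"roll":0}
    - {"tx":81,"ty":280,"tz":-60,"roll":0}
    - {"tx":90,"ty":312,"tz":-60,"roll":0}
    - {"tx":95,"ty":328,"tz":-60,"roll":0}
    - {"tx":96.5,"ty":333,"tz":-60,"roll":0}
    - {"tx":96.5,"ty":333,"tz":-60,"roll":0}
    - {"tx":96.5,"ty":333,"tz":-60,"roll":0}
    - {"tx":96.5,"ty":333,"tz":-60,"roll":0}
  force: 40

```text
time: 17.65
tool_pos: [0.5913, -0.0519, 0.2485]
tcp_rot: [-180.0, -0.0, -3.4]
wrist_force: [-0.2, 0.3, -1.4]
width: 0.0235
grasp_force: 40.1
```

```bash
python3 tilt.py; python3 look.py 5 280 480 150 340; ls pics
```

```text
[ 0.59132269 -0.05188033  0.24851591] [-0.2451977   0.33298369 -1.39052556] 0.02348079342322706 40.098509788513184
face n 7347 z -0.034341718719357095 0.07452097834695842 tilt deg (top to -x +) 0.3594246231746776 face yaw 3.395893914390727 x at tcp z 0.6016480681391561
y mid, by z: [(-0.02, -0.0526), (0, -0.0525), (0.01, -0.0525), (0.03, -0.0524)]
[ 0.59130557 -0.05211607  0.24848776] [ 0.45819684 -0.90386261 -1.0278856 ] 0.02380567675705253 40.09817719459534
side yellow 563 [ 0.5636 -0.0418  0.3578] [ 0.1829 -0.0396 -0.9823]
wrist yellow 11326 [ 0.5984 -0.0528  0.2829] [ 0.1011 -0.0049 -0.9949]
top yellow 29 [ 0.5202 -0.095   0.6655] [-0.9041 -0.3225  0.2803]
s3.png
s4.png
s5.png
side0.png
top0.png
top1.png
w2.png
w_1455.png
w_1522.png
w_1764.png
wrist1.png
```

View pics/s5.png

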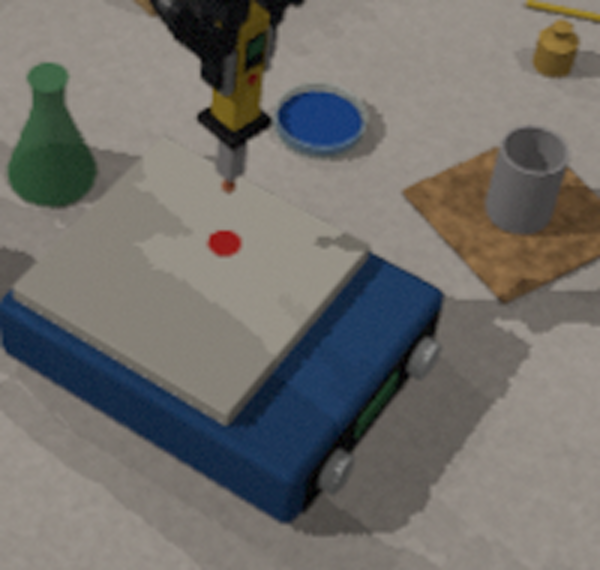

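The side view shows the probe upright, its tip at crop (229,186) above the red spot at (225,243). The beaker is standing on the mat.

```bash
python3 - <<'E'
from h import *
np.set_printoptions(precision=4,suppress=True)
z=np.load('side5.npz');p=z['p'];d=z['d'];c=get_calibration('side');h=cv2.cvtColor(p,cv2.COLOR_RGB2HSV).astype(int)
m=big(win(((h[...,0]<8)|(h[...,0]>172))&(h[...,1]>150)&(h[...,2]>60),330,380,222,245));print('mark',plane(c,np.argwhere(m)[:,::-1],.085).mean(0))
t=win((h[...,0]<15)&(h[...,1]>90),345,368,203,222);uv=np.argwhere(t)[:,::-1];print('tip px',uv.min(0),uv.max(0),uv.mean(0))
P=cloud(c,d,t);P=P[P[:,2]>.12];print('tip cloud',np.median(P,0),P.min(0),P.max(0))
for zz in (.140,.144,.148): print(zz,plane(c,[[uv[:,0].mean(),uv[:,1].max()]],zz))
E
```

```text
mark [ 0.591  -0.0535  0.085 ]
tip px [354 210] [357 213] [355.5833 211.75  ]
tip cloud [ 0.5876 -0.0493  0.1485] [ 0.5845 -0.0514  0.1466] [ 0.5925 -0.0472  0.154 ]
0.14 [[ 0.5912 -0.0533  0.14  ]]
0.144 [[ 0.5889 -0.0505  0.144 ]]
0.148 [[ 0.5865 -0.0478  0.148 ]]
```

Call:
servo_tool:
  moves:
    - {"tx":0.5,"ty":1,"tz":10,"roll":0}
    - {"tx":0.5,"ty":1,"tz":25,"roll":0}
    - {"tx":0.5,"ty":1,"tz":40,"roll":0}
    - {"tx":0.5,"ty":1,"tz":50,"roll":0}
    - {"tx":0.5,"ty":1,"tz":54,"roll":0}
    - {"tx":0.5,"ty":1,"tz":54,"roll":0}
    - {"tx":0.5,"ty":1,"tz":54,"roll":0}
    - {"tx":0.5,"ty":1,"tz":54,"roll":0}

```text
time: 18.85
tool_pos: [0.5921, -0.0541, 0.1949]
tcp_rot: [180.0, -0.1, -3.5]
wrist_force: [-0.9, -0.1, -1.4]
width: 0.0238
grasp_force: 40.1
```

```bash
cat > f.py <<'E'
from h import *
np.set_printoptions(precision=4,suppress=True)
F=[];c=get_calibration('side');C=[]
for i in range(8):
    p,d=snapshot('side');s=state();F.append(s['wrist_force'])
    h=cv2.cvtColor(p,cv2.COLOR_RGB2HSV).astype(int)
    if i%4==0:
        P=cloud(c,d,win((d>0),340,372,200,240));t=np.array(s['tool_pos'])
        hh=h[200:240,340:372][d[200:240,340:372]>0]
        q=P[(np.linalg.norm(P[:,:2]-t[:2],axis=1)<.02)&(P[:,2]>.0865)&(P[:,2]<t[2]-.08)];k=(hh[:,0]<18)&(hh[:,1]>110)
        kk=k&(np.linalg.norm(P[:,:2]-t[:2],axis=1)<.02)&(P[:,2]>.0875)
        print('copper',kk.sum(),P[kk].min(0) if kk.any() else 0,P[kk].max(0) if kk.any() else 0)
print(s['time'],s['tool_pos'],'F',np.mean(F,0),np.std(F,0)/8**.5)
import sys
cv2.imwrite('pics/f%s.png'%sys.argv[1],cv2.resize(p[170:250,310:400,::-1],None,fx=6,fy=6,interpolation=cv2.INTER_CUBIC))
E
python3 f.py a; python3 tilt.py
```

```text
copper 14 [ 0.5858 -0.0564  0.089 ] [ 0.5932 -0.0478  0.0986]
copper 21 [ 0.5734 -0.0602  0.0876] [ 0.5966 -0.0421  0.1577]
19.25 [ 0.5918 -0.0541  0.1944] F [-0.0052  0.0753 -1.6791] [0.1123 0.1762 0.0955]
[ 0.59182085 -0.05409286  0.19441325] [-0.11189891  0.63979465 -1.94228898] 0.023713427221435168 40.0988495349884
face n 7333 z -0.03486926599564391 0.075213703698856 tilt deg (top to -x +) 0.349935998746339 face yaw 3.5501319893912853 x at tcp z 0.6021425723706596
y mid, by z: [(-0.02, -0.055), (0, -0.0548), (0.01, -0.0549), (0.03, -0.055)]
```

Call:
servo_tool:
  moves:
    - {"tx":0,"ty":-1,"tz":2,"roll":0}
    - {"tx":0,"ty":-1,"tz":4,"roll":0}
    - {"tx":0,"ty":-1,"tz":6,"roll":0}
    - {"tx":0,"ty":-1,"tz":8,"roll":0}
    - {"tx":0,"ty":-1,"tz":8,"roll":0}
    - {"tx":0,"ty":-1,"tz":8,"roll":0}

```text
time: 20.05
tool_pos: [0.5919, -0.0531, 0.1865]
tcp_rot: [-180.0, 0.0, -3.5]
wrist_force: [-0.0, -0.1, -0.2]
width: 0.0239
grasp_force: 40.2
```

```bash
python3 f.py b
```

```text
copper 12 [ 0.575  -0.0582  0.0878] [ 0.5919 -0.0474  0.1953]
copper 17 [ 0.5741 -0.0618  0.0878] [ 0.5959 -0.0398  0.1911]
20.45 [ 0.5919 -0.0531  0.1864] F [-0.462   0.0898 -0.5433] [0.1999 0.1897 0.0899]
```

Call:
servo_tool:
  moves:
    - {"tx":0,"ty":0,"tz":1,"roll":0}
    - {"tx":0,"ty":0,"tz":2,"roll":0}
    - {"tx":0,"ty":0,"tz":3,"roll":0}
    - {"tx":0,"ty":0,"tz":3,"roll":0}
    - {"tx":0,"ty":0,"tz":3,"roll":0}
    - {"tx":0,"ty":0,"tz":3,"roll":0}
    - {"tx":0,"ty":0,"tz":3,"roll":0}
    - {"tx":0,"ty":0,"tz":3,"roll":0}

```text
time: 21.45
tool_pos: [0.5919, -0.0531, 0.1834]
tcp_rot: [-180.0, -0.0, -3.5]
wrist_force: [-0.4, 0.1, 0.8]
width: 0.0237
grasp_force: 40.3
```

```bash
python3 f.py c; python3 tilt.py
```

```text
copper 12 [ 0.5736 -0.0625  0.0878] [ 0.5878 -0.042   0.1926]
copper 13 [ 0.5739 -0.0554  0.0878] [ 0.5961 -0.0424  0.1923]
21.85 [ 0.5919 -0.0531  0.1834] F [-0.161   0.533  -0.0291] [0.1555 0.225  0.1777]
[ 0.5918796  -0.0531128   0.18338099] [ 0.18939047  1.02018982 -0.64036249] 0.023263590853325803 40.287707448005676
face n 7333 z -0.034557042963875934 0.0746148382987954 tilt deg (top to -x +) 0.3460870593948171 face yaw 3.5693989157648756 x at tcp z 0.6022183382677971
y mid, by z: [(-0.02, -0.054), (0, -0.0539), (0.01, -0.0538), (0.03, -0.0538)]
```

View pics/fc.png

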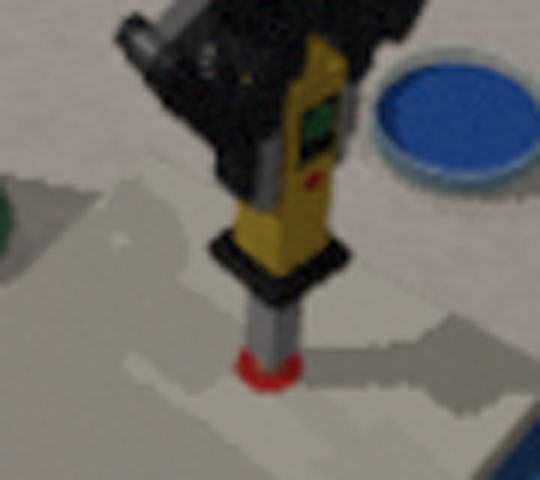

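The tip sits centred in the red spot (268,368). I'll add a small trim to the press and hand in.

Call:
servo_tool:
  moves:
    - {"tx":0.5,"ty":0,"tz":0.7,"roll":0}
    - {"tx":0.5,"ty":0,"tz":0.7,"roll":0}
    - {"tx":0.5,"ty":0,"tz":0.7,"roll":0}
    - {"tx":0.5,"ty":0,"tz":0.7,"roll":0}
    - {"tx":0.5,"ty":0,"tz":0.7,"roll":0}
    - {"tx":0.5,"ty":0,"tz":0.7,"roll":0}
    - {"tx":0.5,"ty":0,"tz":0.7,"roll":0}
    - {"tx":0.5,"ty":0,"tz":0.7,"roll":0}

```text
time: 22.9
tool_pos: [0.5923, -0.0532, 0.1827]
tcp_rot: [180.0, 0.0, -3.5]
wrist_force: [-0.9, -1.0, 0.6]
width: 0.0233
grasp_force: 40.3
```

```bash
python3 f.py d; python3 f.py e
```

```text
copper 13 [ 0.5749 -0.0558  0.0877] [ 0.5969 -0.0412  0.1924]
copper 12 [ 0.5758 -0.0563  0.0875] [ 0.5919 -0.0472  0.194 ]
23.3 [ 0.5924 -0.0532  0.1827] F [-0.9232  0.2503  0.5812] [0.1225 0.1528 0.1371]
copper 16 [ 0.5752 -0.0559  0.088 ] [ 0.5915 -0.0407  0.1949]
copper 12 [ 0.5748 -0.0581  0.0875] [ 0.5895 -0.0418  0.1939]
23.7 [ 0.5924 -0.0532  0.1827] F [-1.1864  0.2861  0.4281] [0.2875 0.1413 0.1791]
```

Pressing force is about 0.5 + 1.65 ≈ 2.1 N.

```bash
python3 -c "
from cell import *
print(sign_off())"
```

```text
the job is handed in; nothing more can be done
None
```

The job is handed in, though the hand-in gave no verdict: the beaker stands upright on the cork mat, and the gripper still holds the thermometer upright on the red spot, pressing with about 2.1 N.

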